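# Set the telescoping stop of a rack jig and register the tube rack

### The job

Pull the jig's telescoping stop out (away from its outer tube) until its sprung button pops up through the next hole, and leave it latched there. Then, keeping it upright, push the aluminium tube rack against the jig, its long back side flat against the fence and its end against the stop block, and leave it standing on the bench, square and touching both. Leave the other things on the bench where they are.

Things in the scene. Friction and masses are not known exactly. Their poses are not given: they have to be found in the camera images.
- jig: Aluminium jig screwed to the bench; its place and yaw vary. Origin on the bench top; x points away from the robot, y to its left, along the fence, z up. The fence is a low bar 20 mm high, 16 mm thick; its near face, for the rack, is the plane x = 0, from y = -310 to +170 mm.
- next_hole (a point): Centre of the next hole (12 mm), in the top of the fixed square outer tube, at jig x = -30, y = -150, z = 42 mm. The outer tube is 30 x 30 mm and lies along y in front of the fence (axis x = -30, from y = -310 to its open end at -120 mm). Its only other hole is at y = -210 mm.
- stop_arm (a joint): Travel (m) of the inner steel tube (22 x 22 mm) with the stop block on its end, along jig +y out of the outer tube; 0 is fully in. Starts at 0.020 to 0.056, its button hidden between the holes. At 0.070 the button pops up through the next hole and locks the slide (play 1.5 to 2.5 mm either way). Drags with 3 to 5 N. Pushed in to 0.010 it would lock in the other hole.
- stop_button (a joint): Rise (m) of the round sprung button (steel, 9 mm across, carried by the inner tube): about 0 while hidden under the tube's top wall, 0.009 when popped up through a hole (it then stands 5 to 6 mm proud of the tube).
- stop_grip (a point): Grip point in the aluminium stop block, on its mid-plane at z = 50 mm. The block is 36 mm wide along jig x (x = -48 to -12 mm), 16 mm thick along jig y and stands from z = 10 to 64 mm. Axes as the jig's.
- stop_face (a point): Centre of the stop block's +y face, which the rack's end must touch; at z = 37 mm, 8 mm in +y from stop_grip. It lies at jig y = 0 when the button is in the next hole.
- rack_centre (a point): Centre, 30 mm up, of the loose aluminium tube rack with seven white-capped tubes: 46 mm wide (x), 150 mm long (y), 60 mm high, caps to 75 mm; 0.3 to 0.6 kg, drags with 3 to 8 N; flat side rails 36 to 60 mm up. Stands in front of the fence, left of the stop, turned up to 0.3 rad. Finally: centre at jig x = -23 mm and 75 mm in +y of stop_face, y along the jig's y.
- bottle_centre (a point): Bystander, loose: amber bottle 54 mm across, 120 mm tall; its centre.
- beaker_centre (a point): Bystander, loose: glass beaker 66 mm across, 85 mm tall; its centre.
- timer_centre (a point): Bystander, loose: white bench timer 55 x 65 x 20 mm; its centre.
- dish_centre (a point): Bystander, loose: clear covered dish 72 mm across, 16 mm high; its centre.
- tip_box_centre (a point): Bystander, loose: white box with clear lid 117 x 82 x 57 mm; its centre.
- pipette_centre (a point): Bystander, loose: grey pipette lying flat, about 230 mm long; its centre.
There are look-alikes about, which are no part of the job. Leave any purple or yellow look-alike of the part that bears rack_centre alone.

How it is judged (in metres and radians):
On the way:
1. the stop is pulled out and its button has popped up through the next hole (value of joint stop_arm between 0.066 and 0.074 m and value of joint stop_button above 0.006 m), for 0.2 s.
At the end, for the whole second after the job is handed in: The button is up (over 6 mm) in the next hole, the stop's travel within 4 mm of 70 mm, and the rack stands upright on the bench with its back side within 3.5 mm of the fence (at its centre), its end within 3.5 mm of the stop block, and within 0.035 rad (2 degrees) of parallel to the fence (all of step 1 and x of rack_centre in the frame of jig between -0.0265 and -0.02 m and y of rack_centre in the frame of stop_face between 0.072 and 0.0785 m and angle between the y axis of rack_centre and the y axis of jig, either way round below 0.035 rad and angle between rack_centre's own z axis and vertical below 0.04 rad and height (world z) of rack_centre below 0.033 m and velocity of joint stop_arm below 0.005 m/s); the robot touches nothing.
It fails at once if a bystander is moved by more than 30 mm (distance of any of bottle_centre, beaker_centre, timer_centre, dish_centre, tip_box_centre, pipette_centre from where it was at the start of the episode above 0.03 m).
It fails at once if the rack is tipped by more than 0.3 rad (angle between rack_centre's own z axis and vertical above 0.3 rad).
It also fails if it takes over 48 s, if anything falls off the work surface, if the arm or the gripper's body presses on something with over 40 N, if the wrist force passes 120 N, or if a joint passes its speed limit or range.

### The arm

A 6-joint arm with a two-finger parallel gripper is mounted at the origin on the work surface. World frame = base frame: x ahead of the robot, y to its left, z up, the work surface at z = 0. Lengths are in mm, angles in rad, forces in N, time in s.
With the tool pointing down it reaches from about 350 to 775 mm from the base axis. Payload 7.3 kg.
Tool frame: the origin (TCP) lies on the centre line of the jaws, within the pads' length; the fingertips stand 22 mm ahead of it and the grasp point (between the pads) lies 3 mm ahead of it; z points along the fingers, y is the direction in which the jaws open and shut (so a half turn about z gives the same grasp; the last joint's range is limited). The gripper opens to 92 mm and grips with 3 to 60 N. Pads are 19 mm wide; open, the fingers measure 130 mm over their backs; the gripper's body (75 mm by 190 mm) begins 47 mm behind the grasp point.
Start: joints at [-1.419, 0.342, 1.524, -0, 1.275, -0.146], TCP at [154.067, -501.906, 216.641] pointing down, gripper open.
Joint ranges: [-2.53, 2.53], [-0.77, 2.02], [0.04, 2.7], [-1, 4.14], [0.28, 2.66], [-3.11, 3.11]. Speed limits (rad/s): [2.57, 2.57, 3.14, 3.14, 3.14, 3.14].

### API

Orientations are given as [roll, pitch, yaw] about the fixed x, y, z axes, in that order (R = Rz(yaw) Ry(pitch) Rx(roll)).
In Python, from plant import get_obs, capture, bot, spot_in gives the robot as it stands.
- The arm moves only by the shell command python3 -m handwheel 'ROWS' [OPENING]. ROWS is JSON, a list of rows, each a list of 2 entries, a list of its own where there are three numbers: the shift along the world's x, y, z in mm, then the turn, a rotation vector about the world's x, y, z in rad. In form: [[[x, y, z], [wx, wy, wz]], ...]. A call has 1 to 12 rows; each row shifts and turns the commanded pose from where the row before left it; what a row does not reach is not made up. A row lasts 1/8 s, in which the tool goes at most 62.5 mm and 10.7 degrees, less where a joint would pass 70% of its speed; a pose out of reach is approached as far as the arm can. A call is refused whole if a number of a shift passes 62.5 or a number of a turn 0.188, either way. A call with a gripper value outside its range is refused whole. OPENING is the closure, from 0 (fully open) to 1 (shut), set as the call begins (- or left out, the last holds). The fingers move at their own pace and stop on an object; the grip force is fixed at half the most. Time passes only in rows, so rows that do not move let the fingers close. It gives the time, the measured TCP pose, the force and the opening at its end, in the units of the state.
- get_obs(): the state, without advancing time (a new reading comes with each control period).
- capture(name): name is "scene" or "side" or "wrist"; returns a dict with "img" (420x560x3 uint8, red, green, blue), "fx", "fy", "cx", "cy" (pixels), "cam_to_world" (4x4, takes a point from camera to world coordinates). Camera axes: x right, y up, looking along -z (the intrinsics and any distortion apply to the point x, -y, -z); pixel columns grow to the right and rows downward; lengths in mm; the calibration is good to about 2 mm. A picture is of the moment at which its call begins. There is no depth.
- bot.close_job(): hands the job in, once; it reports no verdict.
Trained networks look in the newest picture that a camera, given by its name, has taken for a name from the list of things; names that differ only in an ending like _2 or _b are one class to them, and where a whole thing is asked for, a point or a joint stands for the part that bears it (a point fixed in the world has none). Each returns a list of dicts, best first, with "score" (0 to 1); they miss things now and then, are a little off and sometimes report something else, mostly with a low value. They report only what shows in the picture. A call takes as long as a camera call. They do not tell look-alikes from the thing itself.
- spot_in(thing, camera): "xyz" ([x, y, z] in mm, in the coordinates of the camera as it stood for that picture, good to about 4 mm: the middle of the surface that is visible of it).
The state is a dict: "time": time; "joint_positions": joint angles; "dq": joint speeds; "tau": joint torques, N m; "tool_pos": TCP position; "tcp_rot": TCP orientation; "contact_force": force on the tool from outside, world axes, zero at the start; "moment": the same for the moment, N m; "grip_width": finger opening in mm.
Only numpy, scipy, OpenCV 4.12 (cv2) and the standard library are available. Lean on these libraries where they do the work, as an engineer would, in place of code of your own. Each camera call takes 0.05 s, during which the arm holds its last target. There are 200 camera calls.

## Working session

There is one attempt and no reset: what is moved stays moved. The work goes in short steps, Python scripts to look and compute and a shell command to move; the robot and the scene stay as the last step left them, time stands still between calls to the robot, and variables do not carry over. Pictures are saved under pics/ and viewed, about 8 in all and at most 12, crops included, and the job is handed in when it is done.

```bash
mkdir -p pics; cat > h.py <<'E'
import numpy as np, cv2
from plant import get_obs, capture, bot, spot_in
def snap(cam,fn=None):
    c=capture(cam)
    if fn: cv2.imwrite('pics/'+fn,c['img'][:,:,::-1])
    return c
def w(c,p):
    return (np.array(c['cam_to_world'])@np.r_[p,1])[:3]
def px(c,P):
    q=np.linalg.inv(c['cam_to_world'])@np.r_[P,1]
    return np.array([c['cx']+c['fx']*q[0]/-q[2], c['cy']+c['fy']*q[1]/q[2]])
def ray(c,u,v,z):
    M=np.array(c['cam_to_world']); d=M[:3,:3]@np.array([(u-c['cx'])/c['fx'],-(v-c['cy'])/c['fy'],-1]); o=M[:3,3]
    return o+d*(z-o[2])/d[2]
E
python3 - <<'E'
from h import *
np.set_printoptions(precision=1,suppress=True)
for cam in ['scene','side','wrist']:
    c=snap(cam,cam+'0.png'); print(cam,[k for k in c],c['cam_to_world'][:3,3])
    for t in ['jig','next_hole','stop_arm','stop_button','stop_grip','stop_face','rack_centre','bottle_centre','beaker_centre','timer_centre','dish_centre','tip_box_centre','pipette_centre']:
        for d in spot_in(t,cam):
            if d['score']>.2:
                p=w(c,d['xyz']); print(t,round(d['score'],2),p,px(c,p))
E
```

```text
scene ['img', 'fx', 'fy', 'cx', 'cy', 'cam_to_world'] [ 913.4 -700.9  668.7]
jig 0.69 [ 549.5 -251.2   17.6] [238.6 298.3]
next_hole 0.56 [ 553.3 -251.    18.3] [240.2 298.7]
stop_arm 0.75 [ 547.  -122.2   34.1] [271.1 252.3]
stop_grip 0.97 [ 547.5 -124.5   37.7] [270.7 251.8]
stop_grip 0.41 [275.3 289.7  17.6] [264.3 147.4]
stop_face 0.56 [ 552.  -123.6   38.8] [272.7 251.9]
rack_centre 0.9 [707.9 124.9  58. ] [382.8 205. ]
rack_centre 0.83 [449.9 244.4  59.8] [308.4 155.6]
rack_centre 0.75 [517.2  64.5  52.2] [299.6 197.3]
rack_centre 0.7 [384.6  -3.2  57.8] [239.1 194.4]
bottle_centre 0.96 [ 690.8 -197.1   67. ] [316.5 289.3]
beaker_centre 0.66 [689.5 -31.5  61. ] [350.2 239.7]
timer_centre 0.78 [ 454.5 -265.4   20.1] [195.7 284.6]
dish_centre 0.91 [ 395.  -146.4    9.5] [208.9 244.5]
tip_box_centre 0.57 [613.  276.9  54.9] [367.6 166.5]
tip_box_centre 0.42 [ 395.2 -148.    13.5] [208.4 243.6]
pipette_centre 0.64 [271.1 292.5  15.6] [263.7 147.3]
side ['img', 'fx', 'fy', 'cx', 'cy', 'cam_to_world'] [ -2.1 526.1 838.8]
jig 0.72 [ 544.3 -176.    16.7] [323.6 178.2]
next_hole 0.66 [ 546.5 -174.4   17.7] [322.5 177.8]
stop_arm 0.9 [ 535.4 -113.7   37.2] [309.5 186.2]
stop_grip 0.63 [ 534.4 -117.9   37.2] [311.  185.6]
stop_grip 0.39 [493.8  97.4  62.7] [255.6 236.2]
stop_face 0.88 [ 536.1 -121.4   37.2] [311.5 184.5]
rack_centre 0.84 [345.   50.3  59.1] [323.9 266. ]
rack_centre 0.76 [494.8  99.6  63.2] [254.5 236.4]
rack_centre 0.74 [437.3 274.6  55.1] [206.1 306.3]
rack_centre 0.6 [689.6 175.3  53.3] [170.1 209.1]
bottle_centre 0.86 [ 670.4 -161.1   63.3] [283.7 142.9]
beaker_centre 0.61 [ 534.9 -120.5   38. ] [311.6 184.6]
timer_centre 0.8 [ 440.6 -241.5   19.2] [373.5 185.6]
tip_box_centre 0.68 [590.5 322.1  59.7] [138.  271.1]
pipette_centre 0.67 [268.5 304.4  15.7] [256.4 390.1]
wrist ['img', 'fx', 'fy', 'cx', 'cy', 'cam_to_world'] [ 217.1 -482.9  384.7]
```

View pics/scene0.png

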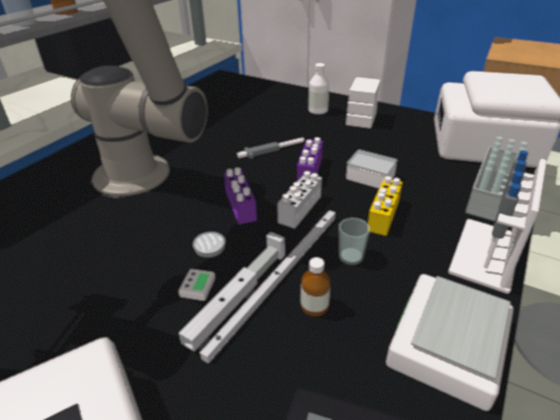

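View pics/side0.png

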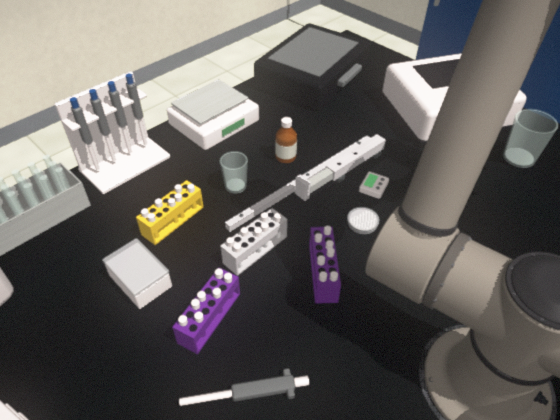

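The scene picture shows the silver rack at (300,198). Its look-alikes are purple at (239,194), purple at (310,158) and yellow at (386,205). The stop block is at (275,242), the outer tube runs from (190,335) to (250,280), and the fence from (207,350) to (333,215). In the side picture the silver rack is at (254,240) and the stop block at about (305,185). The two cameras disagree by up to 40 mm, so I'll check them against the arm and compare with a wrist view.

```bash
python3 - <<'E'
from h import *
np.set_printoptions(precision=1,suppress=True)
for cam in ['scene','side']:
    c=snap(cam); print(cam,c['fx'],c['fy'],c['cx'],c['cy']); print('base',px(c,[0,0,0]),'tcp',px(c,get_obs()['tool_pos']))
o=get_obs();print(o)
c=snap('wrist'); print(c['cam_to_world'],c['fx'])
E
python3 -m handwheel '[[[50,50,20],[0,0,0]],[[50,50,20],[0,0,0]],[[50,50,20],[0,0,0]],[[50,50,20],[0,0,0]],[[40,50,20],[0,0,0]],[[0,40,20],[0,0,0]],[[0,0,0],[0,0,0]],[[0,0,0],[0,0,0]]]' 0
```

```text
scene 431.1594532625671 431.1594532625671 282.9311262821664 202.50221225720256
base [131.7 173.3] tcp [-53.6 229.3]
side 486.0305796794807 486.0305796794807 276.1344877793621 206.24161682648872
base [485.4 383. ] tcp [572.2 126.4]
{'time': 2.2, 'joint_positions': array([-1.4,  0.3,  1.5,  0. ,  1.3, -0.1]), 'dq': array([ 0., -0., -0.,  0.,  0., -0.]), 'tau': array([  0. , -43.1, -24.4,   0.1,   0. ,  -0. ]), 'tool_pos': array([ 154.1, -501.9,  216.6]), 'tcp_rot': array([ 3.1, -0. ,  0.3]), 'contact_force': array([-0.7, -0.4,  0.3]), 'moment': array([ 0.,  0., -0.]), 'grip_width': 91.74691168718121}
[[   0.3    0.9    0.2  217.1]
 [  -1.     0.3    0.1 -482.9]
 [   0.    -0.2    1.   384.7]
 [   0.     0.     0.     1. ]] 339.0073691456641
time: 3.25
tool_pos: [361.3, -245.6, 323.1]
tcp_rot: [3.141, 0.0, 0.298]
contact_force: [0.4, -0.2, -0.4]
grip_width: 92.0
```

```bash
python3 -m handwheel '[[[10,55,10],[0,0,0]],[[20,55,10],[0,0,0]],[[30,40,10],[0,0,0]],[[20,20,0],[0,0,0]],[[0,0,0],[0,0,0]],[[0,0,0],[0,0,0]]]' 0
python3 - <<'E'
from h import *
np.set_printoptions(precision=1,suppress=True)
c=snap('wrist','wrist1.png'); print(c['cam_to_world'])
for t in ['next_hole','stop_grip','stop_face','rack_centre','bottle_centre','beaker_centre','dish_centre','timer_centre']:
        for d in spot_in(t,'wrist'):
            if d['score']>.2:
                p=w(c,d['xyz']); print(t,round(d['score'],2),p,px(c,p))
E
```

```text
time: 4.0
tool_pos: [441.0, -76.4, 352.5]
tcp_rot: [-3.141, 0.002, 0.296]
contact_force: [-0.3, 0.7, -0.7]
grip_width: 91.9
[[  0.3   0.9   0.2 504.4]
 [ -1.    0.3   0.1 -57.5]
 [ -0.   -0.2   1.  520.5]
 [  0.    0.    0.    1. ]]
next_hole 0.88 [ 560.6 -200.6   20.4] [391.6 116.3]
stop_grip 0.67 [ 543.7 -134.9   41.6] [346.7 113.5]
stop_face 0.6 [ 540.7 -134.4   32.9] [344.5 115.8]
rack_centre 0.87 [368.4  22.7  65.3] [199.3 204.8]
rack_centre 0.8 [456.8 238.6  59.2] [53.1 92.1]
rack_centre 0.59 [505.6  83.   62.2] [178.9  90.8]
rack_centre 0.31 [557.8 278.3  21.7] [51.6  7.9]
bottle_centre 0.62 [ 663.  -172.1   74.7] [415.1  22.2]
bottle_centre 0.32 [ 560.1 -199.3   22.2] [391.  116.3]
bottle_centre 0.28 [ 395.3 -137.    17.9] [312.6 211. ]
dish_centre 0.82 [ 397.8 -137.5   16.2] [313.3 209.3]
timer_centre 0.81 [ 446.2 -248.4   22.1] [393.7 201.4]
```

View pics/wrist1.png

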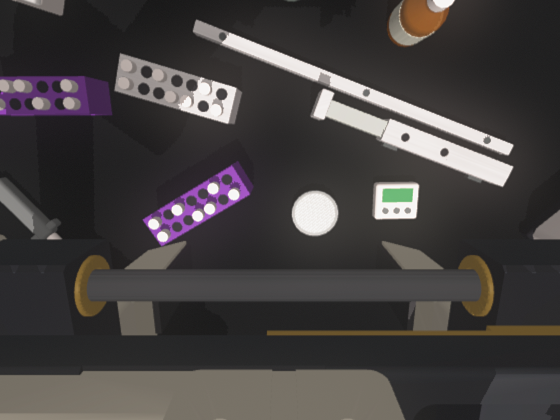

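Wrist view: the silver rack spans (117,55) to (240,120). The stop block is at (323,105), the outer tube runs from (385,128) to (512,178) with holes at (405,137) and (445,153), and the fence from (195,25) to (512,150). The purple look-alike at (198,203) and the one at (50,95) are not the target. Next I'll work out the jig frame and take an enlarged close crop.

```bash
python3 - <<'E'
from h import *
np.set_printoptions(precision=1,suppress=True)
c=snap('wrist')
img=c['img'][::1]; g=cv2.cvtColor(img,cv2.COLOR_RGB2GRAY)
for n,(u,v) in {'next':(405,137),'other':(445,153)}.items():
    b=255-g[v-6:v+7,u-6:u+7].astype(float); b=np.clip(b-120,0,None); yy,xx=np.mgrid[v-6:v+7,u-6:u+7]
    uu,vv=(b*xx).sum()/b.sum(),(b*yy).sum()/b.sum(); print(n,uu,vv,ray(c,uu,vv,42))
for n,u,v,z in [('fence far near-edge L',193,32,20),('fenceR near',509,154,20),('fenceL far',197,21,20),('fenceR far',513,147,20),('blk',331,92,64),('blk',320,119,64),('blk',323,90,64),('blk',314,117,64),('tubeend',386,122,42),('tubeendn',382,136,42),
 ('rk',122,54,60),('rk',242,91,60),('rk',233,123,60),('rk',115,87,60)]: print(n,ray(c,u,v,z))
cr=cv2.resize(img[0:200,100:520],None,fx=1.9,fy=1.9,interpolation=cv2.INTER_CUBIC)
cv2.imwrite('pics/crop1.png',cr[:,:,::-1])
E
```

```text
next 404.98377522754254 137.90542144835774 [ 537.9 -222.    42. ]
other 443.9361614497529 152.94686985172982 [ 534.7 -281.8   42. ]
fence far near-edge L [585.4  95.6  20. ]
fenceR near [ 562.6 -383.9   20. ]
fenceL far [600.   93.6  20. ]
fenceR far [ 573.5 -384.9   20. ]
blk [ 562.  -102.4   64. ]
blk [526.3 -99.5  64. ]
blk [561.3 -91.8  64. ]
blk [526.4 -91.3  64. ]
tubeend [ 550.  -189.2   42. ]
tubeendn [ 531.  -190.7   42. ]
rk [528.2 162.9  60. ]
rk [530.    7.2  60. ]
rk [488.1   8.   60. ]
rk [486.9 164.4  60. ]
```

View pics/crop1.png

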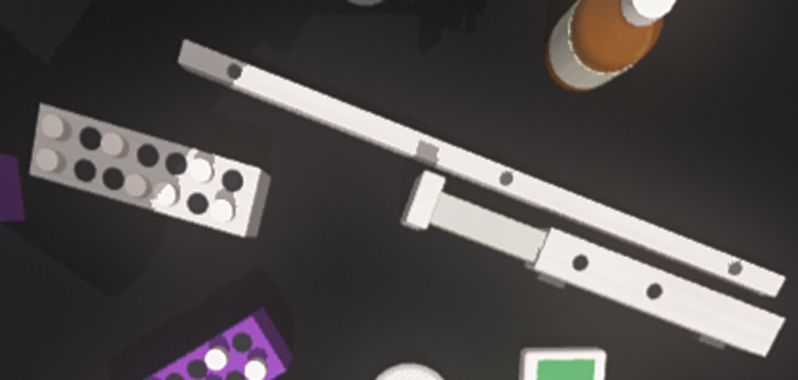

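The wrist calibration holds: the holes come out 59.9 mm apart. That puts the jig origin at about (576,-74) with yaw -0.048, the block grip at about (545,-99) with travel of about 51 mm, and the silver rack (seven caps) at about (508,86). The crop confirms the choice. I'll move above the stop block with the jaws across jig x.

```bash
python3 -m handwheel '[[[14.9,-3.2,-18],[0,0,0.175]],[[14.9,-3.2,-18],[0,0,0.175]],[[14.9,-3.2,-18],[0,0,0.175]],[[14.9,-3.2,-18],[0,0,0.175]],[[14.9,-3.2,-18],[0,0,0.175]],[[14.9,-3.2,-18],[0,0,0.175]],[[14.6,-3.2,-18],[0,0,0.177]],[[0,0,0],[0,0,0]],[[0,0,0],[0,0,0]]]' 0.3
python3 - <<'E'
from h import *
np.set_printoptions(precision=1,suppress=True)
print(get_obs()['joint_positions'])
c=snap('wrist','wrist2.png'); print(c['cam_to_world'])
for t in ['next_hole','stop_grip','stop_face','rack_centre','beaker_centre']:
        for d in spot_in(t,'wrist'):
            if d['score']>.3:
                p=w(c,d['xyz']); print(t,round(d['score'],2),p,px(c,p))
E
```

```text
time: 5.62
tool_pos: [545.3, -97.5, 227.9]
tcp_rot: [3.141, 0.0, 1.522]
contact_force: [0.5, -0.6, 0.4]
grip_width: 64.1
[-0.3  0.4  1.4 -0.   1.3 -0.3]
[[  1.    0.    0.  548.4]
 [ -0.    1.    0.2 -31.9]
 [  0.   -0.2   1.  396. ]
 [  0.    0.    0.    1. ]]
next_hole 0.85 [ 574.7 -103.1   20.2] [309.7 189.3]
stop_grip 0.83 [ 542.7 -127.    39.7] [282.3 215.6]
stop_face 0.89 [ 542.2 -127.8   33.4] [281.9 214.9]
rack_centre 0.91 [365.8  27.6  62.8] [80.7 68.4]
rack_centre 0.8 [505.6  42.3  63.1] [231.7  42.6]
rack_centre 0.53 [ 456.4 -259.3   22.2] [218.  318.5]
beaker_centre 0.6 [700.6  -9.7  53.3] [440.7  93.3]
```

View pics/wrist2.png

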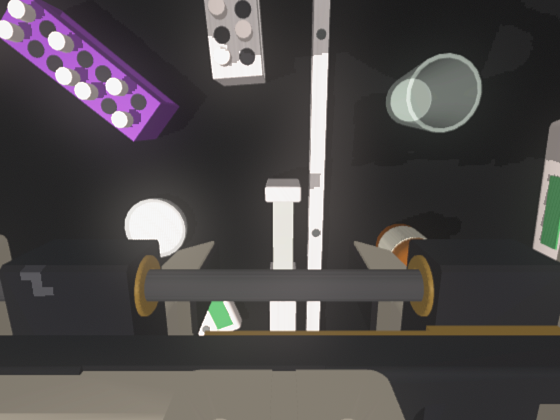

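```bash
python3 - <<'E'
from h import *
np.set_printoptions(precision=1,suppress=True)
c=snap('wrist'); g=cv2.cvtColor(c['img'],cv2.COLOR_RGB2GRAY)
print(g[172:210,275:290].mean(1).round()); print(g[196,255:325])
for v in (179,190,191,201,202,203): print(v,ray(c,282,v,64),ray(c,282,v,10))
for u in (265,300): print(u,ray(c,u,196,64))
for v in (60,140,220): 
    print(v,g[v,300:335])
E
```

```text
[ 60.  59.  59.  59.  58.  60.  86. 124. 133. 133. 132. 133. 131. 134.
 184. 233. 245. 245. 244. 245. 245. 244. 244. 244. 244. 244. 244. 245.
 243. 230. 228. 231. 231. 231. 231. 231. 231. 231.]
[ 54  55  54  55  55  56  57  56  51 108 249 247 245 245 245 245 244 244
 244 244 245 244 245 245 245 245 245 245 244 243 244 245 244 243 244 245
 244 244 244 243 243 243 244 247 238 159  83  66  68  69  68  66  75 147
 224 245 244 243 243 244 244 244 244 243 243 243 244 251 154  71]
179 [544.8 -83.3  64. ] [544.3 -91.6  10. ]
190 [544.3 -94.3  64. ] [ 543.7 -104.4   10. ]
191 [544.3 -95.3  64. ] [ 543.6 -105.6   10. ]
201 [ 543.8 -105.5   64. ] [ 543.  -117.4   10. ]
202 [ 543.7 -106.5   64. ] [ 543.  -118.6   10. ]
203 [ 543.7 -107.5   64. ] [ 542.9 -119.8   10. ]
265 [527.1 -99.5  64. ]
300 [ 562.  -101.2   64. ]
60 [ 55  55  55  55  55  56  55  56  55  54  58 104 165 243 244 243 242 241
 242 242 242 243 243 244 244 243 244 249 138  54  48  49  48  48  48]
140 [ 63  63  63  63  63  64  64  63  68 109 168 245 244 243 242 242 243 243
 243 243 244 244 243 244 251 152  68  60  61  61  61  61  64  65  64]
220 [ 69  68  68  69  68  68  67  91 170 247 245 243 243 243 243 243 243 243
 243 243 244 251 163  76  64  65  65  65  65  64  67  67  67  66  66]
```

The block's top face spans y -90.3 to -105.8 and x 527 to 562, so the pull needed is about 18 mm. Now descend and grip.

```bash
python3 -m handwheel '[[[-1,-0.6,-50],[0,0,0]],[[0,0,-50],[0,0,0]],[[0,0,-45],[0,0,0]],[[0,0,-29],[0,0,0]],[[0,0,0],[0,0,0]],[[0,0,0],[0,0,0]]]' 0.3 && python3 -m handwheel '[[[0,0,0],[0,0,0]],[[0,0,0],[0,0,0]],[[0,0,0],[0,0,0]],[[0,0,0],[0,0,0]],[[0,0,0],[0,0,0]]]' 1
```

```text
time: 6.72
tool_pos: [545.3, -98.5, 54.6]
tcp_rot: [3.139, 0.001, 1.525]
contact_force: [-0.2, -0.6, -0.5]
grip_width: 64.2
time: 7.35
tool_pos: [544.8, -98.4, 54.1]
tcp_rot: [3.14, 0.0, 1.525]
contact_force: [-0.7, -0.1, 4.9]
grip_width: 18.8
```

```bash
python3 - <<'E'
from h import *
print(get_obs()['grip_width'],get_obs()['time'])
c=snap('wrist','w3.png'); s=snap('side')['img'][130:260,220:400]
s2=snap('scene')['img'][190:330,190:360]
a=cv2.resize(c['img'],(533,400)); b=cv2.resize(s,(267,193)); d=cv2.resize(s2,(267,207))
cv2.imwrite('pics/m3.png',np.hstack([a,np.vstack([b,d])])[:,:,::-1])
E
```

```text
18.78165758420517 7.35
```

View pics/m3.png

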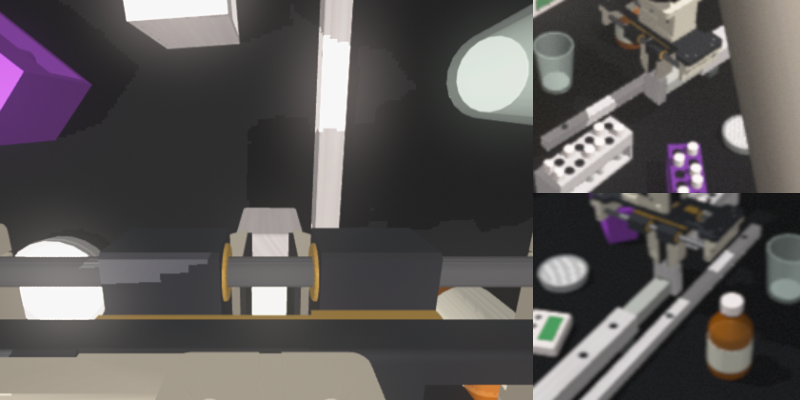

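```bash
python3 -m handwheel '[[[0,0,0],[0,0,0]],[[0,0,0],[0,0,0]]]'
python3 - <<'E'
from h import *
np.set_printoptions(precision=1,suppress=True)
c=snap('wrist','w4.png'); print(c['cam_to_world'])
for P in ([535,-98,51],[554,-98,51],[535,-98,32],[554,-98,32],[527,-90.3,64],[562,-90.3,64],[527,-106,64],[562,-106,64],[527,-90,10]): print(P,px(c,P))
for v in (220,244): print(ray(c,286,v,64))
cr=cv2.resize(c['img'][190:350,200:360],None,fx=3.5,fy=3.5,interpolation=cv2.INTER_CUBIC)
cv2.imwrite('pics/c4.png',cr[:,:,::-1])
E
```

```text
time: 7.75
tool_pos: [545.1, -98.4, 54.2]
tcp_rot: [3.14, 0.0, 1.525]
contact_force: [0.2, 0.9, 5.2]
grip_width: 0.8
[[  1.    0.    0.  547.7]
 [ -0.    1.    0.2 -32.7]
 [  0.   -0.2   1.  222.2]
 [  0.    0.    0.    1. ]]
[535, -98, 51] [264.7 251.5]
[554, -98, 51] [300.1 250. ]
[535, -98, 32] [266.4 239.9]
[554, -98, 32] [298.5 238.5]
[527, -90.3, 64] [246.3 247.1]
[562, -90.3, 64] [317. 244.]
[527, -106, 64] [248.6 276.4]
[562, -106, 64] [317.7 273.4]
[527, -90, 10] [254.9 217.7]
[547.2 -77.3  64. ]
[546.7 -89.6  64. ]
```

View pics/c4.png

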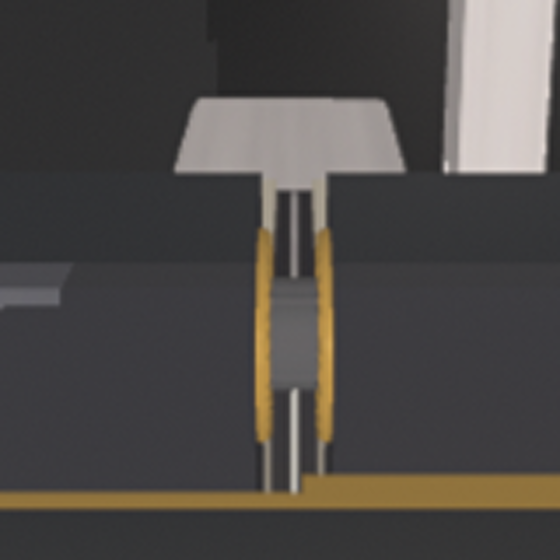

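The gripper shut to 0.8 mm without catching the block. The wrist view suggests the fingertips are on or above the block top rather than beside it. I'll check against the fixed cameras by overlaying the predicted geometry.

```bash
cat >> h.py <<'E'
O=np.array([576,-74.,0]); YAW=-0.048
def jw(p,O=O,yaw=YAW):
    R=cv2.Rodrigues(np.array([0,0,yaw]))[0]; return O+R@np.array(p,float)
E
python3 - <<'E'
from h import *
def ov(cam,x0,y0,W,H,f):
    c=snap(cam); im=cv2.resize(c['img'][y0:y0+H,x0:x0+W],None,fx=f,fy=f,interpolation=cv2.INTER_CUBIC)[:,:,::-1].copy()
    P=lambda p:tuple(int(round(a)) for a in (px(c,p)-[x0,y0])*f)
    def line(ps,col):
        for a,b in zip(ps,ps[1:]+ps[:1]): cv2.line(im,P(a),P(b),col,1)
    for z in (10,64): line([jw([x,y,z]) for x,y in((-48,-33.8),(-12,-33.8),(-12,-17.8),(-48,-17.8))],(0,255,0))
    line([jw(p) for p in([0,-310,20],[0,170,20],[16,170,20],[16,-310,20])],(255,255,0))
    line([jw(p) for p in([-45,-310,42],[-45,-120,42],[-15,-120,42],[-15,-310,42])],(255,0,255))
    for z in (32,54,97): cv2.circle(im,P([545,-98.4,z]),3,(0,0,255),-1)
    return im
a=ov('scene',180,190,170,170,2.35); b=ov('side',220,110,170,170,2.35)
cv2.imwrite('pics/ov.png',np.hstack([a,b]))
E
```

```text
(no output)
```

View pics/ov.png

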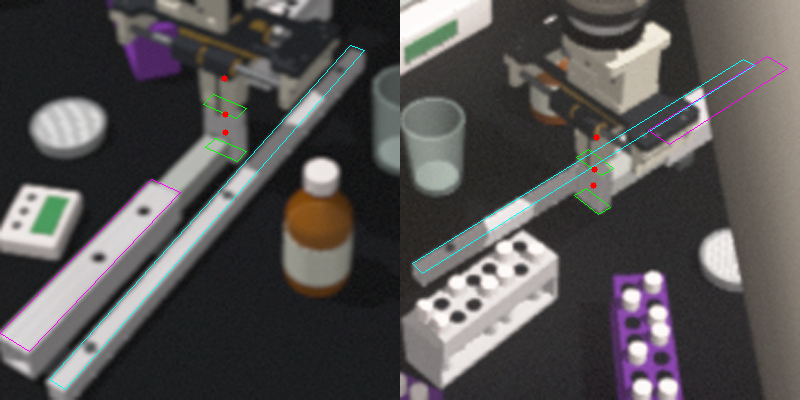

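```bash
python3 -m handwheel '[[[0,0,20],[0,0,0]],[[0,0,40],[0,0,0]],[[0,0,40],[0,0,0]],[[0,0,0],[0,0,0]],[[0,0,0],[0,0,0]],[[0,0,0],[0,0,0]]]' 0.3
python3 - <<'E'
from h import *
from scipy.spatial.transform import Rotation as Rn
np.set_printoptions(precision=1,suppress=True)
o=get_obs(); R=Rn.from_euler('xyz',o['tcp_rot']).as_matrix(); t=np.array(o['tool_pos']); g=o['grip_width']/2
c=snap('wrist','w5.png'); print(np.linalg.inv(c['cam_to_world'])[:3,:3]@R, g)
for z in (22,3,-10,-25,-44):
    print(z,[px(c,t+R@[sx,sy*g,z]) for sx in(9.5,-9.5) for sy in(1,-1)])
s=snap('scene'); 
print('side tips', px(s,t+R@[0,0,22]),px(s,t), 'block top', px(s,[544.3,-98,64]))
a=cv2.resize(c['img'][190:350,110:450],(560,264),interpolation=cv2.INTER_CUBIC)
b=cv2.resize(s['img'][170:290,200:370],None,fx=3.3,fy=3.3,interpolation=cv2.INTER_CUBIC)[:,:560]
b=np.ascontiguousarray(np.pad(b[:336],((0,0),(0,560-b.shape[1]),(0,0))))
for z in (22,-10,-44):
    for sy in (1,-1):
        p=(px(s,t+R@[0,sy*g,z])-[200,170])*3.3; cv2.circle(b,tuple(int(q) for q in p),2,(255,0,0),-1)
cv2.imwrite('pics/t5.png',np.vstack([a,b])[:,:,::-1])
E
```

```text
time: 8.65
tool_pos: [543.6, -98.0, 151.9]
tcp_rot: [-3.139, -0.001, 1.525]
contact_force: [-0.7, -0.1, -0.4]
grip_width: 55.9
[[ 0.   1.  -0. ]
 [ 1.  -0.   0.2]
 [ 0.2 -0.  -1. ]] 27.957981617822334
22 [array([331.4, 224.6]), array([235.7, 224.6]), array([330.3, 255. ]), array([236.8, 255. ])]
3 [array([336.3, 234.7]), array([230.8, 234.7]), array([335., 268.]), array([232.1, 268. ])]
-10 [array([340.3, 243. ]), array([226.8, 243. ]), array([338.7, 278.5]), array([228.4, 278.5])]
-25 [array([345.7, 254.2]), array([221.4, 254.2]), array([343.8, 292.6]), array([223.3, 292.6])]
-44 [array([354.3, 271.9]), array([212.9, 271.9]), array([351.9, 314.8]), array([215.3, 314.8])]
side tips [274.5 210.4] [274.3 201.8] block top [275.4 234.9]
```

View pics/t5.png

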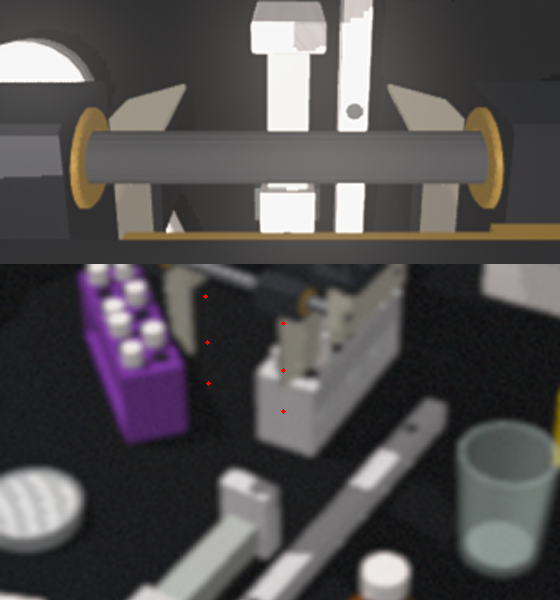

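The stop block has not moved. Three cues agree: the scene view puts the fingertips at zoomed (190,352) and (290,378), the wrist-view tip rows fit, and the tips had been sitting on the block top. The real fingertips are therefore about 10 mm behind the reported TCP, not 22 mm ahead, so I must go about 32 mm lower. I'll descend in stages and watch the force.

```bash
python3 -m handwheel '[[[1,0,-50],[0,0,0]],[[0,0,-40],[0,0,0]],[[0,0,-20],[0,0,0]],[[0,0,0],[0,0,0]]]' 0.3 && python3 -m handwheel '[[[0,0,-7],[0,0,0]],[[0,0,-7],[0,0,0]],[[0,0,0],[0,0,0]]]'
```

```text
time: 9.25
tool_pos: [544.0, -97.8, 41.3]
tcp_rot: [-3.137, -0.001, 1.525]
contact_force: [0.8, 0.5, 0.2]
grip_width: 64.4
time: 9.62
tool_pos: [545.3, -98.2, 29.2]
tcp_rot: [-3.141, -0.0, 1.525]
contact_force: [-0.3, -0.7, 0.2]
grip_width: 64.0
```

```bash
python3 -m handwheel '[[[0,0,-5],[0,0,0]],[[0,0,0],[0,0,0]],[[0,0,0],[0,0,0]],[[0,0,0],[0,0,0]],[[0,0,0],[0,0,0]],[[0,0,0],[0,0,0]]]' 1
```

```text
time: 10.38
tool_pos: [544.4, -98.1, 24.3]
tcp_rot: [-3.14, -0.0, 1.525]
contact_force: [-5.2, -1.2, 5.2]
grip_width: 35.7
```

Gripped at 35.7 mm, the block's width. Now pull along jig +y.

```bash
python3 -m handwheel '[[[0.2,4,0],[0,0,0]],[[0.2,4,0],[0,0,0]],[[0.2,4,0],[0,0,0]],[[0.1,2,0],[0,0,0]],[[0,1,0],[0,0,0]],[[0,0,0],[0,0,0]]]' && python3 -m handwheel '[[[0,1,0],[0,0,0]],[[0.1,1,0],[0,0,0]],[[0,0.5,0],[0,0,0]],[[0,0.5,0],[0,0,0]],[[0,0,0],[0,0,0]]]'&& python3 -m handwheel '[[[0,0.5,0],[0,0,0]],[[0,0.5,0],[0,0,0]],[[0,0,0],[0,0,0]]]'
```

```text
time: 11.12
tool_pos: [545.3, -82.4, 24.3]
tcp_rot: [-3.14, -0.001, 1.525]
contact_force: [-4.2, 4.5, 5.0]
grip_width: 35.7
time: 11.75
tool_pos: [545.4, -80.4, 24.3]
tcp_rot: [-3.14, 0.0, 1.525]
contact_force: [-4.8, -1.6, 3.7]
grip_width: 35.8
time: 12.12
tool_pos: [545.4, -79.5, 24.3]
tcp_rot: [-3.14, 0.0, 1.525]
contact_force: [-5.6, -3.0, 3.2]
grip_width: 36.1
```

```bash
for i in 1 2 3 4; do python3 -m handwheel '[[[0,0.6,0],[0,0,0]],[[0,0,0],[0,0,0]]]' | grep -E "tool_pos|force"; done
python3 - <<'E'
from h import *
s=snap('scene'); c=snap('wrist')
b=cv2.resize(s['img'][215:345,170:310],None,fx=4,fy=4,interpolation=cv2.INTER_CUBIC)
cv2.imwrite('pics/b6.png',b[:,:,::-1])
E
```

```text
tool_pos: [545.5, -78.8, 24.3]
contact_force: [-5.0, -1.7, 3.3]
tool_pos: [545.5, -78.5, 24.3]
contact_force: [-5.5, -3.9, 4.0]
tool_pos: [545.5, -78.3, 24.4]
contact_force: [-5.1, -5.9, 3.7]
tool_pos: [545.5, -78.2, 24.3]
contact_force: [-5.3, -8.4, 3.2]
```

View pics/b6.png

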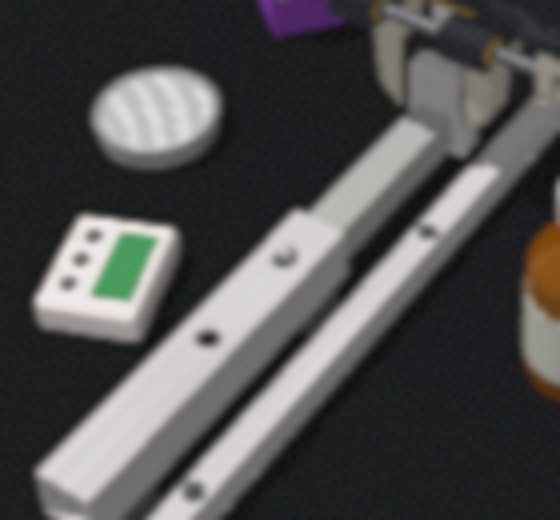

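The button is up in the next hole at zoomed (285,255), and the pull now meets a hard stop with rising force, so the stop is latched. I'll relieve the load, release, lift, and look at the rack from above.

```bash
python3 -m handwheel '[[[0,-1.2,0],[0,0,0]],[[0,0,0],[0,0,0]]]' && python3 -m handwheel '[[[0,0,0],[0,0,0]],[[0,0,0],[0,0,0]],[[0,0,0],[0,0,0]],[[0,0,30],[0,0,0]],[[0,0,60],[0,0,0]],[[-6,15,55],[0,0,0]],[[-15,35,30],[0,0,0]],[[-16,38,5],[0,0,0]],[[0,0,0],[0,0,0]],[[0,0,0],[0,0,0]]]' 0.25
python3 - <<'E'
from h import *
np.set_printoptions(precision=1,suppress=True)
c=snap('wrist','w7.png'); g=cv2.cvtColor(c['img'],cv2.COLOR_RGB2GRAY)
for d in spot_in('rack_centre','wrist'):
    p=w(c,d['xyz']); print(round(d['score'],2),p,px(c,p))
E
```

```text
time: 13.48
tool_pos: [545.5, -78.4, 24.3]
tcp_rot: [-3.14, 0.0, 1.525]
contact_force: [-5.7, -3.4, 3.5]
grip_width: 35.8
time: 14.72
tool_pos: [509.5, 9.8, 204.2]
tcp_rot: [3.141, 0.0, 1.525]
contact_force: [-0.3, -0.5, 0.4]
grip_width: 68.9
0.95 [504.   94.4  61.6] [272.7 103.3]
0.87 [360.2  35.2  62.5] [119.9 178.1]
0.87 [690.3 138.6  62.6] [493.   37.1]
0.71 [453.4 194.1   8.5] [216.   0.]
0.52 [580.1 -27.6  21.4] [350.5 221. ]
```

View pics/w7.png

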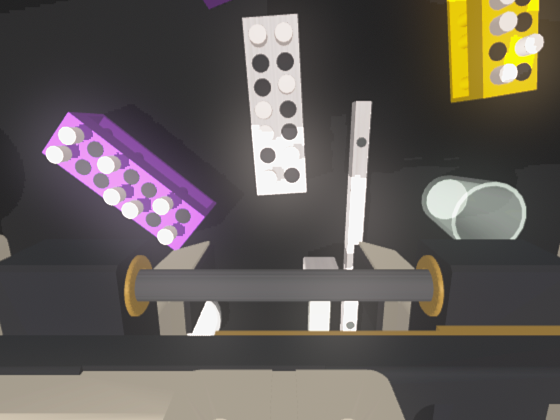

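The rack's top is at pixels (243,17), (298,14), (306,192), (257,195). The stop block is at (318,262) with the fence at (357,100). Next come exact numbers for the rack, the fence edge and the stop face.

```bash
cat > rk.py <<'E'
from h import *
def rack(c,roi,thr=90):
    x0,y0,x1,y1=roi; g=cv2.cvtColor(c['img'],cv2.COLOR_RGB2GRAY); m=np.zeros_like(g); m[y0:y1,x0:x1]=(g[y0:y1,x0:x1]>thr)*255
    m=cv2.morphologyEx(m,cv2.MORPH_CLOSE,np.ones((9,9)))
    k=max(cv2.findContours(m,0,2)[0],key=cv2.contourArea); hull=cv2.convexHull(k)
    return m,cv2.boxPoints(cv2.minAreaRect(k)),cv2.approxPolyDP(hull,4,True)[:,0]
E
python3 - <<'E'
from rk import *
np.set_printoptions(precision=1,suppress=True)
c=snap('wrist'); m,b,a=rack(c,(225,0,330,225)); 
for q in a: print(q,ray(c,*q,60))
g=cv2.cvtColor(c['img'],cv2.COLOR_RGB2GRAY).astype(float)
# fence near (left) edge
P=[]
for v in range(110,235,5):
    r=g[v,335:380]; i=np.argmax(np.diff(r)>35); P.append(ray(c,335+i+.5,v,20)[:2])
P=np.array(P); f=np.polyfit(P[:,1],P[:,0],1); print('fence x=',f,'resid',np.abs(np.polyval(f,P[:,1])-P[:,0]).max())
print('block col',g[250:285,318].round())
print('rack edges rows',[(v,[int(x) for x in np.where(np.abs(np.diff(g[v,225:335]))>35)[0][[0,-1]]+225]) for v in (30,50,80,110,140,160,180)])
E
```

```text
[242  16] [482.4 164.   60. ]
[297  13] [527.9 164.1  60. ]
[329 175] [552.5  28.4  60. ]
[327 191] [550.4  13.5  60. ]
[308 201] [532.4   4.7  60. ]
[271 203] [497.5   4.4  60. ]
[246 183] [475.3  24.6  60. ]
fence x= [  0.1 575.8] resid 0.624278464121744
block col [ 62.  62.  62.  62.  60.  64. 101. 153. 164. 164. 163. 164. 163. 163.
 164. 165. 165. 165. 164. 115.  91.  96. 102. 101.  99. 104. 107. 105.
 105. 108. 109. 111. 111. 112. 113.]
rack edges rows [(30, [242, 298]), (50, [243, 299]), (80, [246, 300]), (110, [249, 302]), (140, [251, 304]), (160, [253, 305]), (180, [254, 306])]
```

```bash
python3 - <<'E'
from rk import *
c=snap('wrist')
g=cv2.cvtColor(c['img'],cv2.COLOR_RGB2GRAY).astype(float)
for q in [(242.5,30),(254.5,180),(298.5,30),(306.5,180),(270,15),(281,194)]: print(q,ray(c,*q,60).round(1))
print(g[186:204,281].round(),g[8:22,270].round())
P=[]
for v in range(110,235,5):
    r=g[v,335:380]; i=np.argmax(np.diff(r)>35); P.append(ray(c,335+i+.5,v,20)[:2])
P=np.array(P); print(np.polyfit(P[:,1],P[:,0],1))
for v in (256,269): print('blk',ray(c,318,v,64),ray(c,318,v,10))
E
```

```text
(242.5, 30) [481.9 153.4  60. ]
(254.5, 180) [483.4  27.   60. ]
(298.5, 30) [528.7 151.3  60. ]
(306.5, 180) [531.5  24.7  60. ]
(270, 15) [505.5 163.6  60. ]
(281, 194) [507.3  12.6  60. ]
[247. 247. 247. 247. 247. 249. 253. 189. 103.  96.  97.  97.  96.  95.
  94.  93.  92.  91.] [ 51.  51.  52.  52.  51.  52. 100. 198. 217. 216. 215. 215. 215. 215.]
[5.92020019e-02 5.75815844e+02]
blk [540.18977165 -49.43152942  64.        ] [545.02848286 -71.22068477  10.        ]
blk [539.89361802 -63.02606723  64.        ] [544.68038835 -87.19949901  10.        ]
```

Rack centre is about (506.5,88) with yaw +0.017. The fence runs x≈576 with yaw ≈ -0.052, and the stop face is at y≈-72. I'll go over the rack centre, descend, and grip.

```bash
python3 -m handwheel '[[[-1,26,-20],[0,0,0.021]],[[-1,26,-20],[0,0,0.021]],[[-1,26,-20],[0,0,0.021]],[[0,0,-40],[0,0,0]],[[0,0,-35],[0,0,0]],[[0,0,0],[0,0,0]],[[0,0,0],[0,0,0]]]' 0.25 && python3 -m handwheel '[[[0,0,-20],[0,0,0]],[[0,0,-15],[0,0,0]],[[0,0,-10],[0,0,0]],[[0,0,0],[0,0,0]],[[0,0,0],[0,0,0]]]'
```

```text
time: 15.8
tool_pos: [507.2, 87.6, 70.3]
tcp_rot: [3.14, 0.0, 1.587]
contact_force: [0.6, 0.7, 0.3]
grip_width: 68.8
time: 16.42
tool_pos: [506.6, 88.0, 24.7]
tcp_rot: [3.141, 0.0, 1.588]
contact_force: [0.2, 0.1, 0.1]
grip_width: 68.8
```

```bash
python3 -m handwheel '[[[0,0,0],[0,0,0]],[[0,0,0],[0,0,0]],[[0,0,0],[0,0,0]],[[0,0,0],[0,0,0]],[[0,0,0],[0,0,0]],[[0,0,0],[0,0,0]]]' 1
```

```text
time: 17.18
tool_pos: [506.3, 88.0, 24.5]
tcp_rot: [3.141, -0.0, 1.588]
contact_force: [-1.0, -0.2, 3.5]
grip_width: 45.7
```

Gripped at 45.7 mm. Slide it toward the corner while turning to the jig yaw, stopping short.

```bash
python3 -m handwheel '[[[5,-9.5,0],[0,0,-0.01]],[[5.5,-9.5,0],[0,0,-0.01]],[[5.5,-9.5,0],[0,0,-0.01]],[[5.5,-9.5,0],[0,0,-0.01]],[[5.5,-9.5,0],[0,0,-0.01]],[[5.5,-9.5,0],[0,0,-0.01]],[[5.5,-9.5,0],[0,0,-0.009]],[[5,-8,0],[0,0,0]],[[0,0,0],[0,0,0]],[[0,0,0],[0,0,0]]]'
python3 -m handwheel '[[[1,0,0],[0,0,0]],[[1,0,0],[0,0,0]],[[1,0,0],[0,0,0]],[[0,0,0],[0,0,0]]]'
```

```text
time: 18.42
tool_pos: [549.6, 13.2, 24.5]
tcp_rot: [3.141, 0.0, 1.519]
contact_force: [-1.0, -2.0, 4.4]
grip_width: 45.7
time: 18.92
tool_pos: [549.8, 13.2, 24.6]
tcp_rot: [-3.137, 0.001, 1.519]
contact_force: [-9.7, -3.7, 13.4]
grip_width: 45.6
```

Contact in x about 7 mm earlier than expected, with Fz rising to 13 N. I'll back off slightly and look from all cameras in one composite.

```bash
python3 -m handwheel '[[[-2.5,0,0],[0,0,0]],[[0,0,0],[0,0,0]]]'
python3 - <<'E'
from h import *
np.set_printoptions(precision=1,suppress=True)
s=snap('scene'); d=snap('side'); c=snap('wrist')
cv2.imwrite('pics/s8.png',s['img'][:,:,::-1]);cv2.imwrite('pics/d8.png',d['img'][:,:,::-1]);cv2.imwrite('pics/w8.png',c['img'][:,:,::-1])
def ov(c,x0,y0,W,H,f):
    im=cv2.resize(c['img'][y0:y0+H,x0:x0+W],None,fx=f,fy=f,interpolation=cv2.INTER_CUBIC)[:,:,::-1].copy()
    P=lambda p:tuple(int(round(a)) for a in (px(c,p)-[x0,y0])*f)
    def line(ps,col):
        for a,b in zip(ps,ps[1:]+ps[:1]): cv2.line(im,P(a),P(b),col,1)
    line([jw(p,yaw=-.05) for p in([0,-310,20],[0,170,20],[16,170,20],[16,-310,20])],(255,255,0))
    for z in(0,60): line([jw(p,yaw=-.05,O=np.array([550,13,0])) for p in([-23,-75,z],[23,-75,z],[23,75,z],[-23,75,z])],(0,255,0))
    return im
a=ov(s,225,140,150,112,2.67); b=ov(d,175,150,150,112,2.67); e=cv2.resize(c['img'],(400,300))[:,:,::-1]
k=ov(c,200,120,170,128,2.35)
out=np.zeros((600,800,3),np.uint8); out[:299,:400]=a[:299,:400]; out[:299,400:]=b[:299,:400]; out[300:,:400]=e; out[300:300+k.shape[0],400:400+k.shape[1]]=k[:300,:400]
cv2.imwrite('pics/m8.png',out)
for cam,cc in(('scene',s),('wrist',c)):
    for t in('beaker_centre','rack_centre'):
        for q in spot_in(t,cam): 
            p=w(cc,q['xyz']); print(cam,t,round(q['score'],2),p,px(cc,p))
E
```

```text
time: 19.18
tool_pos: [549.6, 13.2, 24.5]
tcp_rot: [3.142, 0.0, 1.519]
contact_force: [-2.6, -2.7, 6.1]
grip_width: 45.6
scene beaker_centre 0.6 [691.1 -33.1  61.6] [350.6 240.2]
scene beaker_centre 0.4 [265.7 281.4  15.7] [260.3 148.3]
scene rack_centre 0.9 [383.3  -2.2  55.7] [239.  194.7]
scene rack_centre 0.85 [711.7 125.4  60.6] [384.6 204.5]
scene rack_centre 0.71 [558.7 -23.7  59.7] [297.6 219.6]
scene rack_centre 0.58 [458.3 279.8   3.7] [316.  167.7]
scene rack_centre 0.58 [ 553.8 -249.2   18.4] [240.9 298.2]
wrist beaker_centre 0.93 [667.8   9.1  32. ] [517.4 255.2]
wrist rack_centre 0.94 [401.3  14.7   5.3] [ 31.4 251.4]
wrist rack_centre 0.66 [686.3 112.6   6.4] [544.8  41.8]
```

View pics/m8.png

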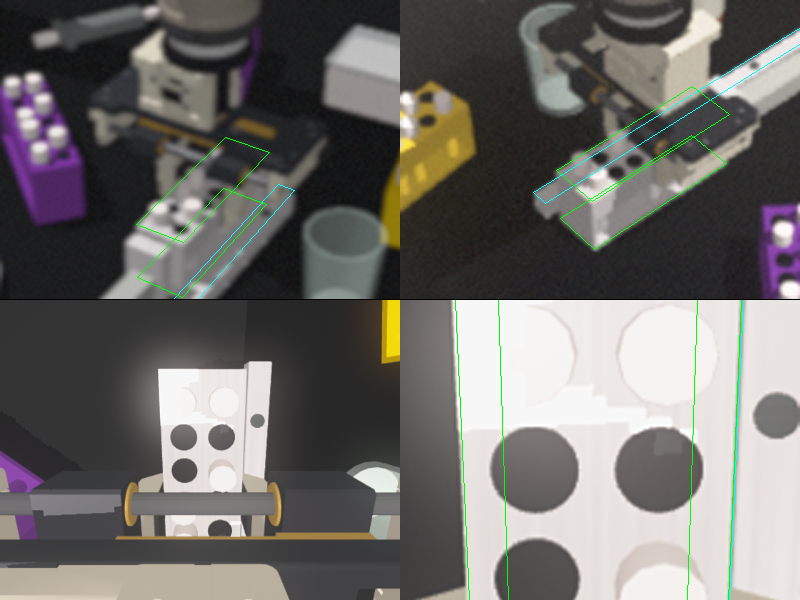

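In the composite, the rack sits beside the fence in the wrist view. A gap of about 6 mm would be hidden by the top edge. The beaker at scene (350,240) is unmoved and clear. This looks like stiction plus the gripper pressing the rack onto the bench, so I'll unload z slightly and push on in small steps.

```bash
python3 -m handwheel '[[[0,0,1],[0,0,0]],[[0,0,0],[0,0,0]]]'; python3 -m handwheel '[[[2,0,0],[0,0,0]],[[2,0,0],[0,0,0]],[[0,0,0],[0,0,0]]]'; python3 - <<'E'
from h import *
c=capture('wrist')
print(get_obs()['moment'])
E
```

```text
time: 19.77
tool_pos: [549.2, 13.7, 24.6]
tcp_rot: [-3.14, -0.0, 1.519]
contact_force: [-0.6, 0.2, -2.7]
grip_width: 45.6
time: 20.15
tool_pos: [553.9, 13.5, 25.2]
tcp_rot: [3.141, -0.0, 1.519]
contact_force: [0.4, 0.0, -3.4]
grip_width: 45.7
[-0.03235415 -0.08583137 -0.05053842]
```

That was it: it moves freely now. Continue to the fence with force watching.

```bash
for i in 1 2; do python3 -m handwheel '[[[1,0,0],[0,0,0]],[[1,0,0],[0,0,0]],[[0,0,0],[0,0,0]]]' | grep -E "tool_pos|force|rot"; done;  python3 -m handwheel '[[[0.8,0,0],[0,0,0]],[[0.8,0,0],[0,0,0]],[[0,0,0],[0,0,0]]]' | grep -E "tool_pos|force|rot"
```

```text
tool_pos: [555.9, 13.5, 25.3]
tcp_rot: [3.141, 0.0, 1.519]
contact_force: [0.2, -1.2, -3.7]
tool_pos: [557.3, 13.5, 25.2]
tcp_rot: [-3.14, -0.0, 1.519]
contact_force: [-1.5, 0.0, -1.6]
tool_pos: [557.5, 13.7, 25.0]
tcp_rot: [-3.138, -0.0, 1.518]
contact_force: [-6.9, 0.6, 1.8]
```

Fence contact at x≈557.4, as predicted. Now slide along the fence to the stop.

```bash
python3 -m handwheel '[[[-1.2,0,0],[0,0,0]],[[-0.1,-2,0],[0,0,0]],[[-0.1,-2,0],[0,0,0]],[[-0.1,-2,0],[0,0,0]],[[0,0,0],[0,0,0]]]' | grep -E "tool_pos|force|rot"; for i in 1 2 3 ; do python3 -m handwheel '[[[-0.05,-1,0],[0,0,0]],[[-0.05,-0.8,0],[0,0,0]],[[0,0,0],[0,0,0]]]' | grep -E "tool_pos|force|rot";done
```

```text
tool_pos: [557.1, 7.6, 24.9]
tcp_rot: [-3.14, -0.0, 1.518]
contact_force: [-4.7, 2.7, -3.7]
tool_pos: [557.0, 6.0, 24.9]
tcp_rot: [-3.14, -0.001, 1.519]
contact_force: [-4.8, 2.7, -3.6]
tool_pos: [556.9, 4.2, 24.9]
tcp_rot: [-3.14, -0.001, 1.519]
contact_force: [-4.9, 3.0, -3.4]
tool_pos: [556.8, 2.6, 25.0]
tcp_rot: [-3.14, -0.001, 1.519]
contact_force: [-4.2, 3.8, -3.0]
```

```bash
for i in 1 2 3 4; do python3 -m handwheel '[[[0,-0.7,0],[0,0,0]],[[0,0,0],[0,0,0]]]' | grep -E "tool_pos|force";done
```

```text
tool_pos: [556.8, 2.2, 24.9]
contact_force: [-4.2, 5.2, -3.4]
tool_pos: [556.8, 1.6, 24.9]
contact_force: [-4.5, 4.9, -3.0]
tool_pos: [556.7, 0.8, 24.9]
contact_force: [-5.2, 4.5, -3.6]
tool_pos: [556.7, 0.1, 24.9]
contact_force: [-4.8, 5.2, -3.0]
```

```bash
for i in 1 2 3; do python3 -m handwheel '[[[0,-0.7,0],[0,0,0]],[[0,0,0],[0,0,0]]]' | grep -E "tool_pos|force";done
```

```text
tool_pos: [556.7, -0.6, 24.9]
contact_force: [-4.9, 4.7, -3.5]
tool_pos: [556.7, -0.8, 24.9]
contact_force: [-4.4, 7.9, -3.4]
tool_pos: [556.7, -0.9, 25.0]
contact_force: [-4.8, 10.1, -1.8]
```

Hard stop reached with the rack against the block and the slide at the end of its play. Ease off, set the rack down, release, and lift.

```bash
python3 -m handwheel '[[[0,0.9,-0.5],[0,0,0]],[[-0.4,0.8,-0.4],[0,0,0]],[[0,0,0],[0,0,0]]]' | grep -E "tool_pos|force"; python3 -m handwheel '[[[0,0,0],[0,0,0]],[[0,0,0],[0,0,0]],[[0,0,0],[0,0,0]],[[0,0,0],[0,0,0]]]' 0.3; python3 -m handwheel '[[[0,0,20],[0,0,0]],[[0,0,40],[0,0,0]],[[0,-10,50],[0,0,0]],[[0,-40,40],[0,0,0]],[[0,-40,20],[0,0,0]],[[0,0,0],[0,0,0]],[[0,0,0],[0,0,0]]]'
python3 - <<'E'
from rk import *
np.set_printoptions(precision=1,suppress=True)
c=snap('wrist','w9.png'); g=cv2.cvtColor(c['img'],cv2.COLOR_RGB2GRAY).astype(float)
print(c['cam_to_world'][:3,3])
for n in ([-46,0,60],[0,0,60],[-46,150,60],[0,150,60],[0,170,20],[16,170,20]): 
    P=jw(n,yaw=-.05); print(n,P,px(c,P))
for v in range(20,240,20): print(v,[(int(i)+200,int(d)) for i,d in enumerate(np.diff(g[v,200:380])) if abs(d)>30])
E
```

```text
tool_pos: [556.7, -0.9, 24.6]
contact_force: [-5.4, 2.7, 0.7]
time: 25.7
tool_pos: [557.6, -1.3, 24.6]
tcp_rot: [3.141, 0.0, 1.519]
contact_force: [-0.0, -0.1, -0.0]
grip_width: 64.4
time: 26.58
tool_pos: [556.7, -90.7, 193.8]
tcp_rot: [-3.141, -0.001, 1.518]
contact_force: [-0.2, 0.4, -0.2]
grip_width: 64.2
[560.3 -25.3 362. ]
[-46, 0, 60] [530.1 -71.7  60. ] [252.8 180.6]
[0, 0, 60] [576. -74.  60.] [304.  180.5]
[-46, 150, 60] [537.6  78.1  60. ] [248.1  -7.9]
[0, 150, 60] [583.5  75.8  60. ] [306.4  -8. ]
[0, 170, 20] [584.5  95.8  20. ] [303.8 -16.2]
[16, 170, 20] [600.5  95.   20. ] [321.8 -16.3]
20 [(248, 53), (249, 62), (320, -64), (321, -49)]
40 [(249, 92), (256, -60), (272, 58), (273, 39), (282, -59), (298, 58), (299, 36), (320, -79), (321, -35)]
60 [(248, 31), (249, 127), (250, 33), (252, -40), (319, -62), (320, -45)]
80 [(249, 67), (250, 114), (305, -45), (319, -77), (320, -32)]
100 [(250, 126), (270, -50), (272, 68), (282, -47), (283, -81), (296, 52), (297, 95), (305, -45), (318, -61), (319, -42)]
120 [(250, 65), (251, 110), (273, -62), (281, -65), (298, 113), (305, -40), (318, -77)]
140 [(250, 33), (251, 129), (257, -84), (258, -69), (273, 53), (274, 99), (298, -50), (317, -59), (318, -40)]
160 [(251, 93), (252, 70), (271, -63), (281, 56), (282, -76), (283, -65), (296, 51), (297, 99), (304, -44), (317, -75), (318, -32)]
180 [(251, 48), (252, 134), (304, -40), (313, 49), (316, -91), (317, -80)]
200 [(250, 41), (251, 61), (252, 41), (288, -48), (289, -67), (300, 85), (301, 74), (316, -110), (317, -67)]
220 [(259, 36), (260, 131), (282, -94), (283, -61), (299, 36), (300, 115), (315, -91), (316, -84)]
```

The viewer is used up, so the remaining checks are numeric: rack angle and gaps from line fits, and the button from comparing the scene picture before and after.

```bash
python3 - <<'E'
from rk import *
np.set_printoptions(precision=2,suppress=True)
c=snap('wrist'); g=cv2.GaussianBlur(cv2.cvtColor(c['img'],cv2.COLOR_RGB2GRAY).astype(np.float32),(3,3),0)
def edge(vs,lo,hi,sg,z):
    P=[]
    for v in vs:
        d=sg*np.diff(g[v,lo:hi]); i=int(d.argmax()); 
        k=d[max(i-2,0):i+3].clip(0); u=lo+max(i-2,0)+(k*np.arange(len(k))).sum()/k.sum()+.5; P.append(ray(c,u,v,z)[:2])
    P=np.array(P); f=np.polyfit(P[:,1],P[:,0],1); r=P[:,0]-np.polyval(f,P[:,1]); ok=abs(r)<1; f=np.polyfit(P[ok,1],P[ok,0],1); return f
vs=range(10,176,3)
L=edge(vs,242,258,1,60); F=edge(vs,312,326,-1,20); R=edge([*range(70,130,3),*range(155,176,3)],301,309,-1,60)
ym=75*1-72
print('rack L',L,np.polyval(L,ym),'R',R,np.polyval(R,ym),'fence far',F,np.polyval(F,ym))
print('angle rackL-fence',L[0]-F[0],'R-fence',R[0]-F[0]); print('gap est (fence near - rack R)',np.polyval(F,ym)-16-np.polyval(R,ym), 'via L',np.polyval(F,ym)-16-46-np.polyval(L,ym))
for u in (258,264,276,290): print(u,g[168:215,u].astype(int))
for v in (178,182,186,190,194,198): print(v,ray(c,275,v,60)[1],ray(c,275,v,64)[1])
a=cv2.imread('pics/scene0.png',0); s=snap('scene'); b=cv2.cvtColor(s['img'],cv2.COLOR_RGB2GRAY)
print(a[275:285,234:248]);print(b[275:285,234:248])
for t,cam in [('bottle_centre','scene'),('beaker_centre','scene'),('timer_centre','scene'),('dish_centre','scene'),('tip_box_centre','scene'),('pipette_centre','scene')]:
    d=spot_in(t,cam); print(t,w(s,d[0]['xyz']) if d else None)
E
```

```text
rack L [  0.05 533.48] 533.6422621739238 R [  0.05 580.12] 580.2811371978977 fence far [  0.05 595.69] 595.8455894290007
angle rackL-fence 0.0015743095435018853 R-fence 7.671339695862478e-05
gap est (fence near - rack R) -0.4355477688969813 via L 0.2033272550769425
258 [246 246 245 244 243 243 244 244 244 244 244 244 244 245 235 215 211 229
 242 245 245 245 245 245 245 245 244 244 244 245 245 246 226 164  98  72
  70  71  70  70  70  69  69  69  68  68  68]
264 [247 247 247 247 247 247 246 244 243 243 243 243 243 239 217 192 200 227
 242 245 245 245 245 245 245 244 244 244 244 244 244 243 236 227 227 230
 232 232 232 232 232 232 231 231 231 231 230]
276 [178 178 197 229 244 244 244 244 244 244 244 244 244 244 240 226 219 229
 241 244 244 244 244 244 244 243 243 244 244 244 244 243 236 227 226 229
 231 231 231 231 231 231 231 231 231 231 230]
290 [ 96  96  95  95 117 173 226 243 243 243 243 243 243 244 235 200 166 165
 180 187 188 189 190 190 191 191 190 190 189 189 190 186 157 114  85  78
  77  77  77  77  77  76  76  76  75  75  75]
178 -69.83464619057543 -69.23769403370648
182 -73.
[... 912 characters left out ...]
145 182 203 210 208 201 190 182 183 195 205 211 213 213]
 [183 204 212 208 201 192 181 160 149 164 192 208 213 213]
 [205 212 210 200 188 181 168 141 119 136 178 206 213 211]
 [212 214 208 197 179 165 149 130 119 142 182 206 212 204]
 [212 212 210 205 192 175 161 153 159 181 200 210 206 189]
 [212 212 213 213 208 202 198 195 200 207 212 208 191 163]
 [213 213 214 213 213 213 212 214 214 213 210 199 171 140]
 [214 214 213 214 214 215 215 216 214 210 199 175 145 120]]
bottle_centre [ 687.48 -192.35   66.76]
beaker_centre [689.84 -30.56  61.53]
timer_centre [ 455.21 -265.19   21.27]
dish_centre [ 395.48 -146.03   11.6 ]
tip_box_centre [615.17 280.08  53.92]
pipette_centre [255.93 243.56  14.97]
```

Angle error is under 0.002 rad, the fence gap is 0 ± 0.5 mm, the seam to the stop is about 1 px, and the button is up. One last check on the pipette, whose network reading differs, by image difference; then hand in.

```bash
python3 - <<'E'
from h import *
a=cv2.imread('pics/scene0.png',0).astype(int); b=cv2.cvtColor(snap('scene')['img'],cv2.COLOR_RGB2GRAY).astype(int)
for n,(x0,y0,x1,y1) in dict(pipette=(235,135,310,160),bottle=(298,258,334,318),beaker=(338,218,372,265),tip=(345,150,400,188)).items(): 
    d=abs(a-b)[y0:y1,x0:x1]; print(n,d.mean().round(2),np.percentile(d,95))
print(get_obs()['time']); print(bot.close_job())
E
```

```text
pipette 41.0 112.0
bottle 1.47 4.0
beaker 2.49 6.0
tip 4.38 17.0
27.075
the job is handed in; nothing more can be done
None
```

I pulled the stop out until its button popped up through the next hole. I then gripped the aluminium rack, slid it along the bench against the fence and the stop block, released it, lifted clear and handed the job in at about 27 s of 48 s. No verdict is reported.

**First grip missed.** The real fingertips sit about 32 mm behind where the stated tool frame puts them. My first attempt closed on top of the block with about 5 N and moved nothing. I corrected the height and the second grip held.

**Last checks before hand-in:**
- **Stop:** a zoomed picture showed the button up when it latched. After the rack was placed, pixels at the hole still match a raised button, so it stayed latched. The final push took the stop back about 3 mm, to the inner end of its play. I estimate travel at about 68 mm from the force and position readings; I did not measure it directly.
- **Rack:** the angle to the fence measures under 0.002 rad. The two gap estimates at the fence were -0.4 and +0.2 mm. The seam to the stop block is about 1 pixel, roughly 1 mm.
- **Bystanders:** the bottle, beaker, timer and dish show no movement (network shifts up to 6 mm).
- **Tip box:** its position moved about 4 mm by the network, and its image difference was a little higher than the bottle's and beaker's.

**One check disagreed.** The network placed the pipette about 50 mm from its first reading, and the image difference there was large. The arm was probably in front of it in that view, and the gripper never came within about 200 mm of it. I could not confirm this by eye because the picture limit was used up.

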